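Stack the empty tote on the loaded one

TASK

Two small grey stack-nest totes stand on the bench: one holds a steel block and a brass bushing, the other is empty. Set the empty tote squarely on top of the loaded one, turned end for end so that the low front ends of the two face opposite ways and it stands level on the rim instead of dropping in; then let go. Leave the loaded tote where it stands and do not disturb the blue parts bin.

Things in the scene. Friction and masses are not known exactly. Their poses are not given: they have to be found in the camera images.
- tote_loaded: The loaded grey tote: same shape as the empty one, holding a steel block and a brass bushing below its rim; about 0.6 kg, loose. Origin and axes as for the empty tote: underside centre, +x to its low front. Rim 9 mm wide along each side at 55 mm height, with a slot at x = -34 to -18 mm and cut away in front of x = 38 mm. Turned about, the other's feet stand on this rim, underside 55 mm above this underside.
- tote_empty: The empty grey tote, 120 long (x), 66 wide (y), 55 mm high, 0.1 to 0.17 kg. Origin: centre of underside; +x to its low front end, z up. Below 25 mm it is only 42 mm wide; above, an upright band 66 mm wide: grip across it near x = 0, fingers outside (band whole from x = -18 to 38 mm). Its feet (10 mm long, out to y = +-32, at x = 46 and -26 mm) drop into these gaps if both totes face alike.
- tote_empty_front (a point): Middle of the top edge of the empty tote's low front end wall (36 mm high; the back end wall is 55 mm): 60 mm from its origin along its x, 36 mm above its underside. At the start both totes face roughly the same way, so about a half turn is needed.
- parts_bin: A bystander: an open blue parts bin, 100 x 130 x 58 mm, with turned blanks, beyond and to the right of the totes. Origin: centre of its underside. Not to be disturbed.
Not all that is in view belongs to the job. What is shaped like the tote_empty but pink is not meant.

How it is judged:
By the outcome, as a careful person would: the job done as asked, in the order asked, and still so for the second after the job is handed in, with the robot touching nothing.
It also fails if it takes over 40 s, if anything falls off the work surface, if the arm or the gripper's body presses on something with over 40 N, if the wrist force passes 120 N, or if a joint passes its speed limit or range.

ROBOT

A 7-joint arm with a two-finger parallel gripper is mounted at the origin on a cart in front of the work surface, level with it; the furniture and walls round the work are solid. World frame = base frame: x ahead of the robot, y to its left, z up, the work surface at z = 0. Lengths are in m, angles in rad, forces in N, time in s.
With the tool pointing down it reaches from about 0.4 to 0.875 m from the base axis. Payload 19.3 kg.
Tool frame: the origin (TCP) lies on the mounting face of the last link; the fingertips stand 173 mm ahead of it and the grasp point (between the pads) lies 155 mm ahead of it (bot.grip_point_offset is the distance from the TCP to the grasp point, in m); z points along the fingers, y is the line along which they close (so a half turn about z gives the same grasp; the last joint's range is limited). The gripper opens to 85 mm and grips with 20 to 120 N. Pads are 22 mm wide; open, the fingers measure 114 mm over their backs; the gripper's body (76 mm by 85 mm) begins 54 mm behind the grasp point. The pads swing forward as they close: fully open they stand 13 mm farther back than shut.
Start: joints at [-1.25, 0.521, -0.036, 1.599, 0.021, 1.021, -0.113], TCP at [0.238, 0.578, 0.405] pointing down, gripper open.
Joint ranges: [-2.91, 2.91], [-0.3, 2.13], [-1.5, 1.42], [0.17, 2.43], [-1.26, 4.41], [0.16, 1.93], [-2.52, 2.52]. Speed limits (rad/s): [1.89, 1.89, 2.39, 2.39, 3.01, 3.01, 3.01].

INTERFACE

Orientations are given as [roll, pitch, yaw] about the fixed x, y, z axes, in that order (R = Rz(yaw) Ry(pitch) Rx(roll)).
In Python, from workcell import bot gives the robot as it stands.
- The arm moves only by the tool arm_command, never from a script. Its argument "deltas" is a list of rows, each a list of 3 entries, a list of its own where there are three numbers: the shift along the tool's x, y, z in cm, then the turn, a rotation vector about the tool's x, y, z in rad, then the finger opening in cm, from 0 to 8.54. In form: [[[tx, ty, tz], [rx, ry, rz], claw], ...]. A call has 1 to 20 rows; each row shifts and turns the commanded pose from where the row before left it, along the tool's axes as they then stand; what a row does not reach is not made up. A row lasts 1/10 s, in which the tool goes at most 50 mm and 8.59 degrees, less where a joint would pass 70% of its speed; a pose out of reach is approached as far as the arm can. A call with a gripper value outside its range is refused whole. The fingers move at their own pace and stop on an object; "newtons" is the grip in N (left out, the last holds). Time passes only in rows, so rows that do not move let the fingers close. It gives the time, the measured TCP pose, the force, the opening and the grip force at its end, in the units of the state.
- bot.observe(): the state, without advancing time (a new reading comes with each control period).
- bot.grab_frame(name): name is "scene" or "top" or "wrist"; returns a dict with "frame" (400x640x3 uint8, red, green, blue), "K" (3x3 intrinsics, pixels), "rvec" (rotation vector, rad) and "tvec" (3), from world to camera coordinates, as OpenCV has them; the wrist camera has in their place "T_tool_cam" (4x4, takes a point from camera to tool coordinates, whose origin is the TCP and whose axes are the flange's). Camera axes: x right, y down, z forward; pixel columns grow to the right and rows downward; lengths in m; the calibration is good to about 2 mm. A picture is of the moment at which its call begins: read the wrist's pose just before it. There is no depth.
- bot.job_done(): hands the job in; it is judged then, once.
Trained networks look in a picture, given as the dict that the camera call returned (one of the last four; its "shot" number tells which), for a name from the list of things; names that differ only in an ending like _2 or _b are one class to them, and where a whole thing is asked for, a point or a joint stands for the part that bears it (a point fixed in the world has none). Each returns a list of dicts, best first, with "p" (0 to 1); they miss things now and then, are a little off and sometimes report something else, mostly with a low value. They report only what shows in the picture. A call takes as long as a camera call. They do not tell look-alikes from the thing itself.
- bot.find_in(name, picture): "rect" ([left, top, width, height] in pixels, round what is visible of it).
- bot.mark_of(name, picture): "at" ([column, row] in pixels: a listed point, or the origin of a listed thing).
The state is a dict: "clock": time; "qpos": joint angles; "qd": joint speeds; "joint_efforts": joint torques, N m; "position": TCP position; "tool_rot": TCP orientation; "force": force on the tool from outside, world axes, zero at the start; "moment": the same for the moment, N m; "grip_width": finger opening in m; "finger_force": force on a finger pad.
Only numpy, scipy, OpenCV 4.12 (cv2) and the standard library are available. Lean on these libraries where they do the work, as an engineer would, in place of code of your own. Each camera call takes 0.05 s, during which the arm holds its last target. There are 200 camera calls.

## Working session

There is one attempt and no reset: what is moved stays moved. The work goes in short steps, Python scripts to look and compute and a tool call to move; the robot and the scene stay as the last step left them, time stands still between calls to the robot, and variables do not carry over. Pictures are saved under pics/ and viewed, at most 10 in all, crops included, and the job is handed in when it is done.

Besides the shell and the picture viewer there is one more tool, called after "Emit:" by a JSON object that holds its "method" and its "body", one argument or row to a line. arm_command: Moves the arm, as the interface text tells. Its arguments: {"type":"object","properties":{"deltas":{"type":"array","items":{"type":"array"}},"newtons":{"type":"number"}},"required":["deltas"]}

```bash
ls; mkdir -p pics; cat > h.py <<'E'
import numpy as np, cv2
from scipy.spatial.transform import Rotation as R
from workcell import bot
def cam(f, st=None):
    if "rvec" in f:
        Rm=cv2.Rodrigues(np.array(f["rvec"],float))[0]; t=np.array(f["tvec"],float).ravel()
        return Rm.T, -Rm.T@t
    T=np.array(f["T_tool_cam"]); Rt=R.from_euler('xyz',st["tool_rot"]).as_matrix()
    return Rt@T[:3,:3], Rt@T[:3,3]+np.array(st["position"])
def ray(f,px,z,st=None):
    Rc,c=cam(f,st); d=Rc@np.linalg.solve(np.array(f["K"]),[px[0],px[1],1.])
    return c+d*(z-c[2])/d[2]
def proj(f,P,st=None):
    Rc,c=cam(f,st); p=np.array(f["K"])@(Rc.T@(np.array(P)-c)); return p[:2]/p[2]
def save(f,n): cv2.imwrite("pics/"+n,f["frame"][:,:,::-1])
E
python3 - <<'E'
from h import *
print(bot.observe())
for n in("top","scene"):
    f=bot.grab_frame(n); save(f,n+".png"); print(n,cam(f)[1])
    for k,z in(("tote_loaded",0),("tote_empty",0),("tote_empty_front",.036),("parts_bin",0)):
        for d in bot.mark_of(k,f)[:4]: print(k,d["at"],round(d["p"],2),ray(f,d["at"],z).round(3))
        for d in bot.find_in(k,f)[:4]: print("   rect",d["rect"],round(d["p"],2))
E
```

```text
pics
{'clock': 0.0, 'qpos': array([-1.25024031,  0.52203284, -0.0362874 ,  1.60002408,  0.02121757,
        1.02108689, -0.11278442]), 'qd': array([ 0.00159969, -0.00066108,  0.00120084, -0.0003214 ,  0.00079128,
        0.00065086, -0.00059432]), 'joint_efforts': array([ 1.41089269e-03, -9.27084875e+01,  1.98067345e+00, -3.69933164e+01,
        1.79343391e-02,  8.16857500e-03,  1.54408531e-05]), 'position': array([0.23804185, 0.57773749, 0.40410858]), 'tool_rot': array([-3.14043257e+00,  1.18241249e-04,  2.75081711e+00]), 'force': array([-0.75810249, -0.66206979,  0.06310159]), 'moment': array([ 0.04293599, -0.04361072,  0.03822577]), 'finger_force': 0.0, 'grip_width': 0.08547473467074247}
top [0.40043122 0.05516165 0.99692664]
tote_loaded [316.3, 232.9] 0.91 [0.491 0.081 0.   ]
   rect [300.0, 212.2, 28.9, 42.3] 0.67
tote_empty [367.6, 206.2] 0.89 [ 0.572 -0.048  0.   ]
tote_empty [251.4, 213.2] 0.7 [0.53  0.256 0.   ]
   rect [346.8, 179.8, 44.9, 51.4] 0.9
   rect [223.8, 189.1, 47.8, 53.5] 0.66
tote_empty_front [261.9, 193.2] 0.8 [0.578 0.228 0.036]
tote_empty_front [359.5, 184.6
[... 202 characters left out ...]
3  0.   ]
   rect [396.1, 141.3, 56.9, 48.0] 0.67
scene [ 0.13144903 -0.47323297  0.58397988]
tote_loaded [285.9, 231.4] 0.81 [0.495 0.083 0.   ]
   rect [254.6, 200.7, 56.4, 43.4] 0.81
tote_empty [346.7, 247.0] 0.62 [ 0.573 -0.041  0.   ]
tote_empty [254.2, 194.6] 0.56 [0.511 0.252 0.   ]
   rect [232.5, 169.5, 46.3, 29.4] 0.88
   rect [325.7, 215.9, 45.3, 50.3] 0.79
tote_empty_front [360.0, 217.4] 0.84 [ 0.636 -0.013  0.036]
tote_empty_front [278.2, 177.9] 0.75 [0.577 0.235 0.036]
   rect [230.3, 163.3, 52.1, 35.9] 0.94
   rect [328.7, 213.8, 39.3, 53.1] 0.74
   rect [395.8, 216.1, 84.5, 74.8] 0.48
parts_bin [432.4, 262.7] 0.69 [ 0.687 -0.187  0.   ]
   rect [395.9, 216.1, 86.0, 74.1] 0.65
```

```bash
python3 - <<'E'
import cv2,numpy as np
a=cv2.imread("pics/top.png")[130:270,210:470]; b=cv2.imread("pics/scene.png")[150:300,220:490]
a=cv2.resize(a,(780,420),interpolation=cv2.INTER_CUBIC); cv2.imwrite("pics/c1.png",a)
b=cv2.resize(b,(780,433),interpolation=cv2.INTER_CUBIC); cv2.imwrite("pics/c2.png",b)
E
```

```text
(no output)
```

View pics/c1.png

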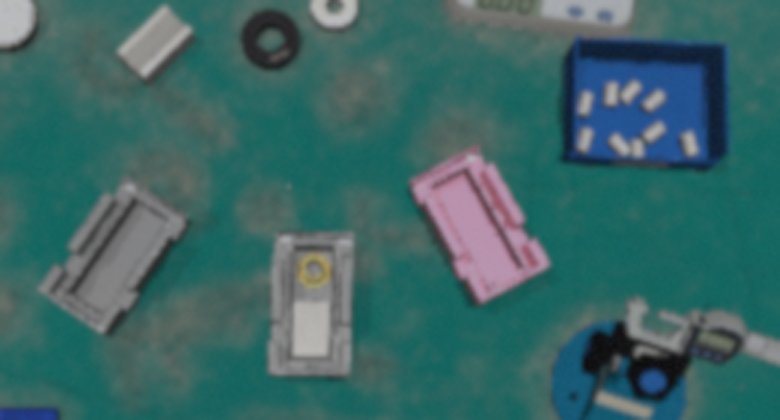

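View pics/c2.png

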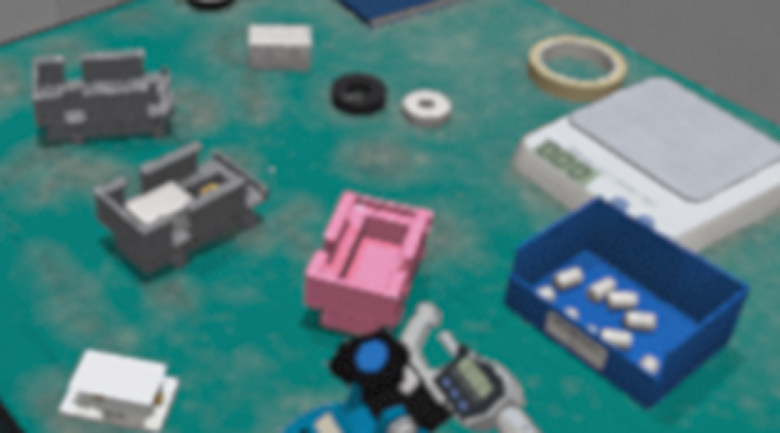

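The top crop shows three candidates: a grey empty tote at px (248,215), the grey loaded one (314,232) and a pink one (370,206). The grey tote on the left is empty and not pink, so it is the one to move. Its front faces upper right (slot at the lower left, low wall at the upper right). The loaded tote's front points up (+x). The second crop, from the scene camera, agrees.

Emit:
{"method": "arm_command", "body": {
  "deltas": [
    [[-2.26, -1.12, 0], [0, 0, 0], 8.5],
    [[-2.26, -1.12, 0], [0, 0, 0], 8.5],
    [[-2.26, -1.12, 0], [0, 0, 0], 8.5],
    [[-2.26, -1.12, 0], [0, 0, 0], 8.5],
    [[-2.26, -1.12, 0], [0, 0, 0], 8.5],
    [[-2.26, -1.12, 0], [0, 0, 0], 8.5],
    [[-2.26, -1.12, 0], [0, 0, 0], 8.5],
    [[-2.26, -1.12, 0], [0, 0, 0], 8.5],
    [[-2.26, -1.12, 0], [0, 0, 0], 8.5],
    [[-2.26, -1.12, 0], [0, 0, 0], 8.5],
    [[-2.26, -1.12, 0], [0, 0, 0], 8.5],
    [[-2.26, -1.12, 0], [0, 0, 0], 8.5],
    [[-2.26, -1.12, 0], [0, 0, 0], 8.5],
    [[-2.26, -1.12, 0], [0, 0, 0], 8.5],
    [[-2.26, -1.12, 0], [0, 0, 0], 8.5],
    [[-2.26, -1.12, 0], [0, 0, 0], 8.5],
    [[-2.26, -1.12, 0], [0, 0, 0.1], 8.5],
    [[0, 0, 0], [0, 0, 0.085], 8.5],
    [[0, 0, 0], [0, 0, 0], 8.5],
    [[0, 0, 0], [0, 0, 0], 8.5]
  ]
}}

```text
clock: 2.9
position: [0.5205, 0.256, 0.4047]
tool_rot: [3.142, -0.0, 2.569]
force: [-0.6, 0.6, 0.1]
grip_width: 0.085
finger_force: 0.0
```

```bash
python3 - <<'E'
from h import *
st=bot.observe(); print(st["clock"],st["position"],st["tool_rot"],st["qpos"].round(2))
f=bot.grab_frame("wrist"); save(f,"w1.png"); print(np.round(f["T_tool_cam"],3),cam(f,st)[1])
for k,z in(("tote_loaded",0),("tote_empty",0),("tote_empty_front",.036)):
    for d in bot.mark_of(k,f)[:4]: print(k,d["at"],round(d["p"],2),ray(f,d["at"],z,st).round(4))
E
```

```text
2.9 [0.52048516 0.25597794 0.40467244] [ 3.14153513e+00 -1.93566732e-04  2.56917449e+00] [-0.62  0.45  0.09  1.73 -0.05  0.97  0.48]
[[ 0.001 -0.954 -0.299  0.076]
 [ 1.     0.001  0.    -0.   ]
 [ 0.    -0.299  0.954  0.031]
 [ 0.     0.     0.     1.   ]] [0.4568044  0.29687706 0.37330258]
tote_loaded [200.4, 223.6] 0.81 [0.4929 0.0915 0.    ]
tote_empty [159.1, 318.7] 0.9 [ 0.5695 -0.0428  0.    ]
tote_empty [328.2, 173.7] 0.78 [0.5251 0.2565 0.    ]
tote_empty_front [332.2, 232.2] 0.76 [0.5769 0.2284 0.036 ]
```

View pics/w1.png

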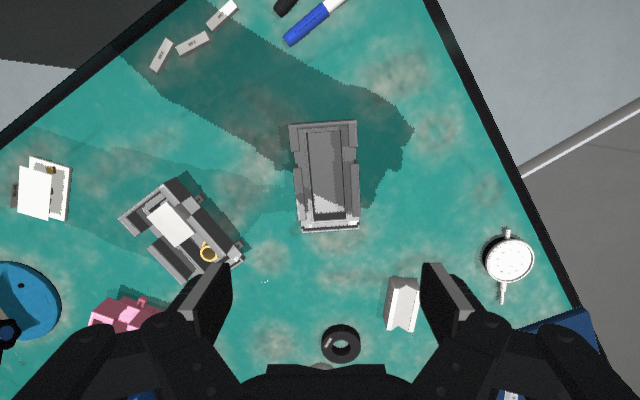

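The wrist view shows the grey empty tote at px (290–360, 120–232), front edge down. The loaded one is at (120–245, 175–280). I'll enlarge both to read their corners; this crop also confirms which tote is the target.

```bash
python3 - <<'E'
import cv2,numpy as np
a=cv2.imread("pics/w1.png")
e=cv2.resize(a[110:240,280:370],(405,585),interpolation=cv2.INTER_CUBIC)
l=cv2.resize(a[168:288,115:250],None,fx=2.9,fy=2.9,interpolation=cv2.INTER_CUBIC)
c=np.zeros((590,800,3),np.uint8); c[:585,:405]=e; c[:l.shape[0],408:408+l.shape[1]]=l[:,:392]; cv2.imwrite("pics/c3.png",c)
E
```

```text
(no output)
```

View pics/c3.png

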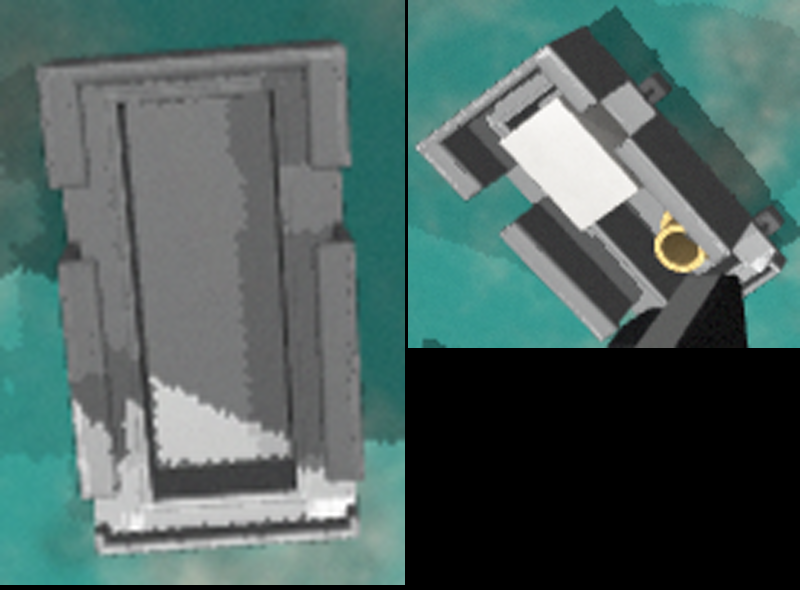

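```bash
cat > fit.py <<'E'
from h import *
from scipy.optimize import least_squares
def fit(f,st,P,px,x0):
    P=np.array(P,float)/1000; px=np.array(px,float)
    def q(v): 
        c,s=np.cos(v[2]),np.sin(v[2]); W=np.c_[v[0]+c*P[:,0]-s*P[:,1],v[1]+s*P[:,0]+c*P[:,1],P[:,2]]
        return np.array([proj(f,w,st) for w in W])-px
    r=least_squares(lambda v:q(v).ravel(),x0,loss="soft_l1",x_scale=[.01,.01,.1])
    print("pose",r.x.round(4),"deg",np.degrees(r.x[2]).round(2)); print(q(r.x).round(1).tolist()); return r.x
E
python3 - <<'E'
from fit import *
st=bot.observe(); f=bot.grab_frame("wrist")
P=[(-60,-33,55),(-60,33,55),(-34,-33,55),(-34,33,55),(-18,-33,55),(-18,33,55),(38,-33,55),(38,33,55)]
c=np.array([(38,68),(344,45),(52,187),(350,165),(60,260),(355,240),(82,498),(364,478)])/4.5+[280,110]
fit(f,st,P,c,[.525,.256,-.57])
P=[(-60,-33,55),(-60,33,55),(-34,-33,55),(-34,33,55),(-18,-33,55),(-18,33,55)]
c=(np.array([(417,148),(548,47),(467,198),(604,100),(502,232),(636,132)])-[408,0])/2.9+[115,168]
fit(f,st,P,c,[.49,.085,0])
E
```

```text
pose [ 0.5228  0.2561 -0.5006] deg -28.68
[[-0.5, -0.6], [0.8, -0.7], [-0.7, 0.3], [0.7, 0.2], [-0.8, 0.2], [0.2, -0.1], [-0.2, 0.3], [0.5, 0.4]]
pose [0.4949 0.0896 0.0535] deg 3.07
[[0.0, -0.5], [0.8, -2.0], [1.0, 1.0], [-0.5, -0.2], [-0.2, 0.4], [-0.9, 0.7]]
```

Emit:
{"method": "arm_command", "body": {
  "deltas": [
    [[0, 0, 0], [0, 0, -0.072], 8.5],
    [[-0.6, 0.12, 2], [0, 0, 0], 8.5],
    [[0, 0, 2.5], [0, 0, 0], 8.5],
    [[0, 0, 2.5], [0, 0, 0], 8.5],
    [[0, 0, 2.5], [0, 0, 0], 8.5],
    [[0, 0, 2.5], [0, 0, 0], 8.5],
    [[0, 0, 2.5], [0, 0, 0], 8.5],
    [[0, 0, 2], [0, 0, 0], 8.5],
    [[0, 0, 2], [0, 0, 0], 8.5],
    [[0, 0, 2], [0, 0, 0], 8.5],
    [[0, 0, 1], [0, 0, 0], 8.5],
    [[0, 0, 0], [0, 0, 0], 8.5],
    [[0, 0, 0], [0, 0, 0], 8.5]
  ]
}}

```text
clock: 4.45
position: [0.5268, 0.2537, 0.1903]
tool_rot: [3.141, 0.0, 2.638]
force: [0.1, -0.6, 0.1]
grip_width: 0.0849
finger_force: 0.0
```

Emit:
{"method": "arm_command", "body": {
  "deltas": [
    [[0, 0, 0], [0, 0, 0], 5.5],
    [[0, 0, 0], [0, 0, 0], 5.5],
    [[0, 0, 0], [0, 0, 0], 5.5],
    [[0, 0, 0], [0, 0, 0], 5.5],
    [[0, 0, 0], [0, 0, 0], 5.5],
    [[0, 0, 0], [0, 0, 0], 5.5],
    [[0, 0, 0], [0, 0, 0], 5.5],
    [[0, 0, 0], [0, 0, 0], 5.5]
  ],
  "newtons": 40
}}

```text
clock: 5.25
position: [0.5269, 0.2538, 0.1908]
tool_rot: [3.14, 0.001, 2.638]
force: [-0.6, -1.1, 6.5]
grip_width: 0.0656
finger_force: 44.0
```

Emit:
{"method": "arm_command", "body": {
  "deltas": [
    [[0, 0, -1], [0, 0, 0], 5.5],
    [[0, 0, -2], [0, 0, 0], 5.5],
    [[0, 0, -3], [0, 0, 0], 5.5],
    [[0, 0, -3], [0, 0, 0], 5.5],
    [[0, 0, -3], [0, 0, 0], 5.5],
    [[0, 0, -3], [0, 0, 0], 5.5],
    [[0, 0, -2], [0, 0, 0], 5.5],
    [[0, 0, 0], [0, 0, 0.129], 5.5],
    [[0, 0, 0], [0, 0, 0.129], 5.5],
    [[0, 0, 0], [0, 0, 0.129], 5.5],
    [[0, 0, 0], [0, 0, 0.129], 5.5],
    [[0, 0, 0], [0, 0, 0.129], 5.5],
    [[0, 0, 0], [0, 0, 0.129], 5.5],
    [[0, 0, 0], [0, 0, 0.129], 5.5],
    [[0, 0, 0], [0, 0, 0.129], 5.5],
    [[0, 0, 0], [0, 0, 0.129], 5.5],
    [[0, 0, 0], [0, 0, 0.129], 5.5]
  ]
}}

```text
clock: 6.95
position: [0.5264, 0.2535, 0.3607]
tool_rot: [3.142, -0.001, 1.342]
force: [-0.5, 0.2, -0.7]
grip_width: 0.0656
finger_force: 45.1
```

Emit:
{"method": "arm_command", "body": {
  "deltas": [
    [[0, 0, 0], [0, 0, 0.129], 5.5],
    [[0, 0, 0], [0, 0, 0.129], 5.5],
    [[0, 0, 0], [0, 0, 0.129], 5.5],
    [[0, 0, 0], [0, 0, 0.129], 5.5],
    [[0, 0, 0], [0, 0, 0.129], 5.5],
    [[0, 0, 0], [0, 0, 0.129], 5.5],
    [[0, 0, 0], [0, 0, 0.129], 5.5],
    [[0, 0, 0], [0, 0, 0.129], 5.5],
    [[0, 0, 0], [0, 0, 0.129], 5.5],
    [[0, 0, 0], [0, 0, 0.129], 5.5],
    [[0, 0, 0], [0, 0, 0], 5.5],
    [[0, 0, 0], [0, 0, 0], 5.5]
  ]
}}

```text
clock: 8.15
position: [0.5265, 0.2537, 0.3602]
tool_rot: [-3.141, -0.0, 0.062]
force: [0.7, -0.6, -1.8]
grip_width: 0.0655
finger_force: 45.1
```

```bash
python3 - <<'E'
from h import *
st=bot.observe(); print(st["clock"],st["position"],st["tool_rot"],st["grip_width"],st["qpos"].round(2))
f=bot.grab_frame("wrist"); save(f,"w2.png")
g=bot.grab_frame("top"); save(g,"t2.png")
for x in(-60,60):
  for y in(-33,33):
    c,s=np.cos(.0535),np.sin(.0535); print(proj(f,[.495+(c*x-s*y)/1000,.0896+(s*x+c*y)/1000,.055],st).round())
cv2.imwrite("pics/w2x.png",np.hstack([f["frame"][:,:,::-1][:,:,:],cv2.resize(g["frame"][150:290,260:360,::-1],(160,224),interpolation=2).__class__(0) if 0 else np.zeros((400,160,3),np.uint8)]))
E
```

```text
8.15 [0.52646539 0.2537412  0.36015065] [-3.14097497e+00 -5.52358500e-05  6.19525557e-02] 0.06549301912986476 [-1.05  0.63  0.75  1.78 -0.53  0.94 -1.58]
[526. 296.]
[458. 296.]
[553. 174.]
[476. 174.]
```

View pics/w2.png

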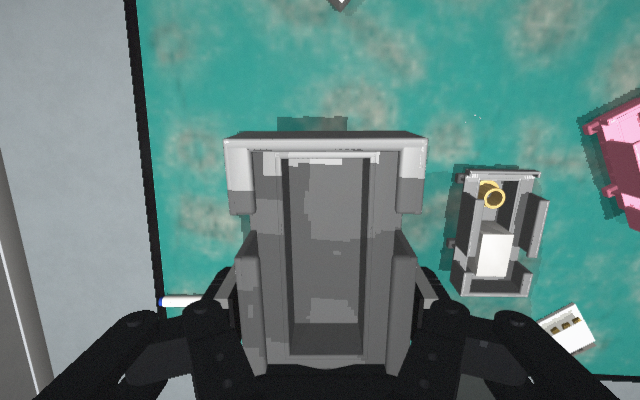

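The tote is held squarely at px (225–427, 135–375), back end up. The loaded tote shows whole at (452–548, 165–297). I'll enlarge both and fit the relative pose.

```bash
python3 - <<'E'
import cv2,numpy as np
a=cv2.imread("pics/w2.png")
l=cv2.resize(a[160:303,443:555],None,fx=4,fy=4,interpolation=cv2.INTER_CUBIC)
h=cv2.resize(a[125:270,215:385],None,fx=2,fy=2,interpolation=2)
h=cv2.resize(a[125:275,215:437],None,fx=1.5,fy=1.5,interpolation=2)
c=np.zeros((590,800,3),np.uint8); c[:l.shape[0],:l.shape[1]]=l; c[:h.shape[0],460:460+h.shape[1]]=h; cv2.imwrite("pics/c4.png",c); print(h.shape,l.shape)
E
```

```text
(225, 333, 3) (572, 448, 3)
```

View pics/c4.png

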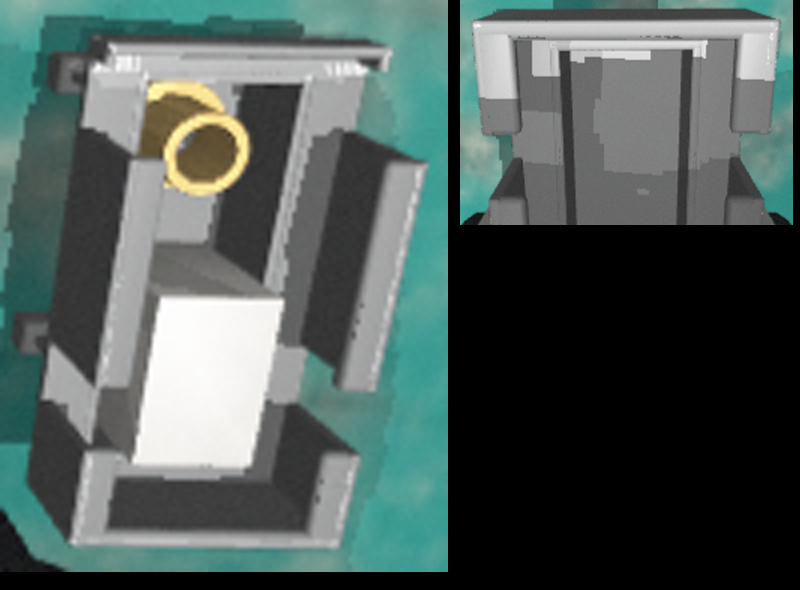

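```bash
python3 - <<'E'
from fit import *
st=bot.observe(); f=bot.grab_frame("wrist")
P=[(-60,-33,55),(-60,33,55),(-34,-33,55),(-34,33,55),(-18,-33,55),(-18,33,55),(38,-33,55),(38,33,55)]
c=np.array([(338,547),(70,545),(358,455),(85,449),(374,390),(95,386),(428,163),(135,158)])/4+[443,160]
L=fit(f,st,P,c,[.495,.09,.05])
g=bot.grab_frame("top")
for d in bot.mark_of("tote_loaded",g)[:2]: print("top",d["at"],d["p"],ray(g,d["at"],0))
T=np.linalg.inv(np.array(f["T_tool_cam"])); K=np.array(f["K"])
px=(np.array([(482,133),(772,131),(474,22),(779,20)])-[460,0])/1.5+[215,125]
P=np.array([(-34,-33),(-34,33),(-60,-33),(-60,33)])/1000
def q(v,n=4):
    W=np.c_[v[0]-np.cos(v[2])*P[:,0]-np.sin(v[2])*P[:,1], v[1]+np.cos(v[2])*P[:,1]-np.sin(v[2])*P[:,0],np.full(4,v[3])]
    p=(T[:3,:3]@W.T+T[:3,3:4]); p=(K@p); return (p[:2]/p[2]).T-px
for w in([1,1,1,1],[1,1,0,0]):
    r=least_squares(lambda v:np.r_[(q(v)*np.array(w)[:,None]).ravel(),(v[3]-.1358)*500],[.005,0,0,.136],x_scale=[.01,.01,.1,.01])
    print("held in tool",r.x.round(4),q(r.x).round(1).tolist())
E
```

```text
pose [0.4942 0.0871 0.0411] deg 2.36
[[0.3, 0.7], [-0.8, -0.0], [1.0, -0.2], [-0.5, -0.0], [0.7, 0.7], [-0.5, 0.3], [0.8, -0.4], [-1.0, -0.6]]
top [315.4, 234.7] 0.7 [4.86280527e-01 8.32276580e-02 1.11022302e-16]
held in tool [ 0.0057  0.001  -0.0073  0.138 ] [[1.4, 1.1], [-1.3, 1.2], [-0.7, -1.0], [0.6, -1.1]]
held in tool [ 0.0066  0.001  -0.008   0.1365] [[-0.1, 0.0], [0.1, 0.0], [-2.5, -3.5], [2.2, -3.7]]
```

Emit:
{"method": "arm_command", "body": {
  "deltas": [
    [[0, 0, 0], [0, 0, 0.019], 5.5],
    [[-0.45, 1.64, 0], [0, 0, 0], 5.5],
    [[-0.45, 1.64, 0], [0, 0, 0], 5.5],
    [[-0.45, 1.64, 0], [0, 0, 0], 5.5],
    [[-0.45, 1.64, 0], [0, 0, 0], 5.5],
    [[-0.45, 1.64, 0], [0, 0, 0], 5.5],
    [[-0.45, 1.64, 0], [0, 0, 0], 5.5],
    [[-0.45, 1.64, 0], [0, 0, 0], 5.5],
    [[-0.45, 1.64, 0], [0, 0, 0], 5.5],
    [[-0.45, 1.64, 0], [0, 0, 0], 5.5],
    [[-0.45, 1.64, 0], [0, 0, 0], 5.5],
    [[0, 0, 2], [0, 0, 0], 5.5],
    [[0, 0, 2], [0, 0, 0], 5.5],
    [[0, 0, 2], [0, 0, 0], 5.5],
    [[0, 0, 2], [0, 0, 0], 5.5],
    [[0, 0, 1.8], [0, 0, 0], 5.5],
    [[0, 0, 0], [0, 0, 0], 5.5],
    [[0, 0, 0], [0, 0, 0], 5.5]
  ]
}}

```text
clock: 10.2
position: [0.4881, 0.0874, 0.2621]
tool_rot: [3.141, 0.0, 0.038]
force: [0.0, -0.5, -1.7]
grip_width: 0.0655
finger_force: 45.0
```

```bash
python3 - <<'E'
from h import *
st=bot.observe(); print(st["clock"],st["position"],st["tool_rot"])
f=bot.grab_frame("scene"); save(f,"s3.png"); g=bot.grab_frame("top"); save(g,"t3.png")
a=cv2.resize(f["frame"][160:260,240:330,::-1],None,fx=5,fy=5,interpolation=2)
b=cv2.resize(g["frame"][190:270,282:350,::-1],None,fx=4.8,fy=4.8,interpolation=2)
c=np.zeros((500,800,3),np.uint8); c[:500,:450]=a; c[:b.shape[0],460:460+b.shape[1]]=b; cv2.imwrite("pics/c5.png",c)
E
```

```text
10.2 [0.48808417 0.08735521 0.26209369] [3.14123018e+00 1.78823110e-04 3.81631300e-02]
```

View pics/c5.png

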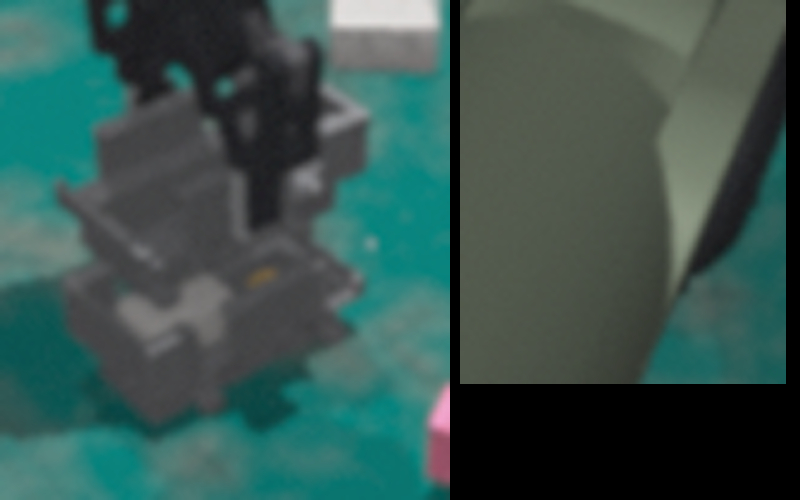

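The scene view shows the held tote turned about and lined up over the loaded one, its back end towards the far side, with a small gap of about 16 mm. I'll lower it gently.

Emit:
{"method": "arm_command", "body": {
  "deltas": [
    [[0.05, -0.05, 0.5], [0, 0, 0], 5.5],
    [[0, 0, 0.4], [0, 0, 0], 5.5],
    [[0, 0, 0.3], [0, 0, 0], 5.5],
    [[0, 0, 0.2], [0, 0, 0], 5.5],
    [[0, 0, 0.1], [0, 0, 0], 5.5],
    [[0, 0, 0], [0, 0, 0], 5.5],
    [[0, 0, 0], [0, 0, 0], 5.5]
  ]
}}

```text
clock: 11.0
position: [0.4885, 0.0885, 0.2468]
tool_rot: [3.142, -0.0, 0.039]
force: [0.5, 0.7, -1.2]
grip_width: 0.0654
finger_force: 45.0
```

Emit:
{"method": "arm_command", "body": {
  "deltas": [
    [[0, 0, 0.06], [0, 0, 0], 5.5],
    [[0, 0, 0.05], [0, 0, 0], 5.5],
    [[0, 0, 0], [0, 0, 0], 5.5]
  ]
}}

```text
clock: 11.3
position: [0.4885, 0.0885, 0.2458]
tool_rot: [-3.141, -0.0, 0.039]
force: [-1.0, 0.0, 3.6]
grip_width: 0.0655
finger_force: 45.8
```

Contact came at exactly the expected height, so the tote is standing on the rim. Releasing and retreating.

Emit:
{"method": "arm_command", "body": {
  "deltas": [
    [[0, 0, 0], [0, 0, 0], 6.4],
    [[0, 0, 0], [0, 0, 0], 6.4],
    [[0, 0, 0], [0, 0, 0], 7],
    [[0, 0, 0], [0, 0, 0], 7.6],
    [[0, 0, 0], [0, 0, 0], 8.2],
    [[0, 0, 0], [0, 0, 0], 8.54],
    [[0, 0, 0], [0, 0, 0], 8.54],
    [[0, 0, 0], [0, 0, 0], 8.54],
    [[0, 0, 0], [0, 0, 0], 8.54],
    [[0, 0, -0.5], [0, 0, 0], 8.54],
    [[0, 0, -1], [0, 0, 0], 8.54],
    [[0, 0, -2], [0, 0, 0], 8.54],
    [[0, 0, -2], [0, 0, 0], 8.54],
    [[0, 0, -2], [0, 0, 0], 8.54],
    [[0, 0, -2], [0, 0, 0], 8.54],
    [[0, 0, -2], [0, 0, 0], 8.54],
    [[0, 0, -2], [0, 0, 0], 8.54],
    [[0, 0, -2], [0, 0, 0], 8.54],
    [[0, 0, 0], [0, 0, 0], 8.54]
  ],
  "newtons": 20
}}

```text
clock: 13.2
position: [0.4888, 0.0882, 0.4032]
tool_rot: [-3.14, -0.003, 0.038]
force: [-0.1, -0.4, -0.9]
grip_width: 0.0854
finger_force: 0.0
```

```bash
python3 - <<'E'
from h import *
st=bot.observe(); print(st["clock"],st["position"],st["grip_width"],st["force"])
f=bot.grab_frame("scene"); g=bot.grab_frame("wrist")
a=cv2.resize(f["frame"][160:260,240:330,::-1],None,fx=4,fy=4,interpolation=2)
b=cv2.resize(g["frame"][50:350,170:470,::-1],None,fx=1.4,fy=1.4,interpolation=2)
c=np.zeros((430,800,3),np.uint8); c[:400,:360]=a; c[:420,370:790]=b; cv2.imwrite("pics/c6.png",c)
E
```

```text
13.2 [0.48881816 0.08821975 0.40321719] 0.08540420193822877 [-0.10914403 -0.35047224 -0.9328519 ]
```

View pics/c6.png

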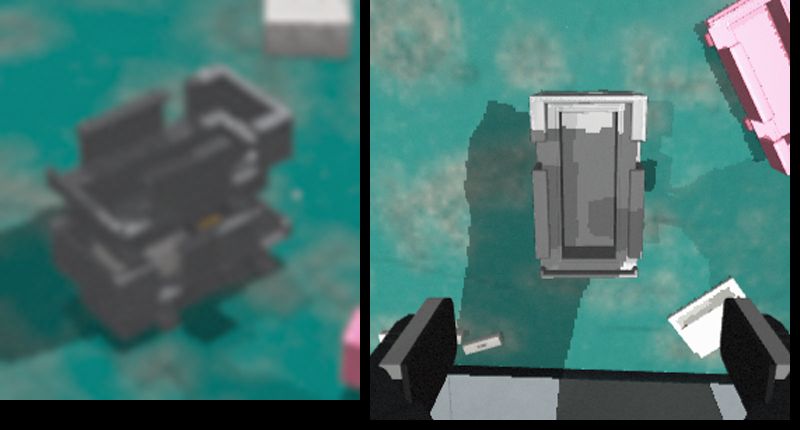

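The upper tote stands level and squarely on the loaded one, facing the other way, and the gripper is clear. Handing in.

```bash
python3 -c "
from workcell import bot
print(bot.job_done())"
```

```text
the job is handed in; nothing more can be done
None
```

The empty tote stands level and square on the loaded tote's rim, turned end for end and released; the loaded tote and parts bin were not touched, and the job is handed in at about 13 s.

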